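# Set the spark guard and snap its stay hook onto the pin

### The job

Before cutting starts, swing the spark guard round until the pin on its top edge lines up with the stay bar, then swing the bar over and push its hook onto the pin until the sprung latch snaps shut behind the pin. Give the bar a firm tug back against the shut latch to prove that it holds, then let go and leave the guard hooked up. Do not force the hook, because the pin's bracket bends under a hard shove, and leave the other things on the bench where they are.

Things in the scene. Friction and masses are not known exactly. Their poses are not given: they have to be found in the camera images.
- guard (a joint): Angle of the spark guard, a grey upright steel sheet 250 mm long, 165 mm high hinged on the post at the stand's far right. 0: it points from there towards the robot and its pin lines up with the hook; grows as it swings out to the right (counter-clockwise from above). Range -0.35 to 1.2, start 0.45 to 0.8. Stiff hinge (1 N at the grip), no stop at 0, stays where left. To hook, be within 0.04 of 0.
- guard_grip (a point): Grasp centre of the guard's grip, an upright black round post 18 mm across on the guard's top flange, reaching 33 mm below and 23 mm above this point; 130 mm along the guard from its hinge and 35 mm to its outer side. Axes: x along the guard away from its hinge, y to its outer side, z up.
- guard_hinge (a point): Point on the guard's upright hinge axis, level with guard_grip. Axes as for guard_grip.
- stay (a joint): Angle of the stay bar, a bright steel flat bar 25 mm wide that turns level, 197 mm above the bench, about the post at the stand's near left. About 0: at right angles to the lined-up guard, pin home in the hook; grows as it swings away to the far side (counter-clockwise from above). Range -0.35 to 1.3, start 0.7 to 1.05. Stiff pivot (0.5 N at the grip), stays where left.
- stay_grip (a point): Grasp centre of the bar's grip, an upright black round post 18 mm across on the bar, 155 mm from the bar's pivot, reaching 22 mm below (to the bar's top) and 18 mm above this point. Axes: x out of the hook's mouth (the way the bar is pushed on), y along the bar away from its pivot, z up.
- stay_pivot (a point): Point on the bar's upright pivot axis, level with stay_grip. Axes as for stay_grip.
- hook: Flat steel snap hook, 12 mm thick, ending the stay bar. Origin: centre of the pin when home in the bottom of the 15 mm throat, 220 mm from the pivot, half-way up. x out of the mouth, y along the bar away from its pivot, z up. Mouth at 35 mm along x, flared to take the pin up to 9 mm off centre. The pin meets the shut latch 29 mm before home; the latch snaps shut behind it 2 mm before home.
- latch: Sprung latch in the hook's mouth, a dark tongue 18 mm long, 4 mm thick. Origin: its upright pivot, at x 24, y -10.5 mm of the hook. Axes as the hook's when shut; the pin turns it in (counter-clockwise from above) by up to 1.22 rad, taking up to 10 N on the hook. Snapped shut, it leaves 12 mm of play before a pull back loads it. A firm tug loads it with 4 N or more for 0.2 s, best about 10 N.
- pin_plate: Slotted steel bracket, 76 x 36 x 5 mm, on the guard's top edge, 190 mm from its hinge. Origin: slot centre, upper face; x along the guard away from its hinge, y to its outer side. An upright pin, 12 mm across, 34 mm high, is bolted tight anywhere in the slot, up to 9 mm either way along x (not reported): feel for home. It bends if hook and pin press with over 25 N.
- offcut: Bystander: short steel tube, 42 mm across and 60 mm high, standing on the stand's base plate. Origin at the centre of its foot.
- grinder: Bystander: angle grinder lying on the bench at the left, about 300 mm long and 70 mm high. Origin at its middle, underneath.
- firebrick: Bystander: brick 115 x 230 x 64 mm lying on the bench at the right. Origin at the centre of its underside.
- brush: Bystander: brush lying on the bench at the near right. Origin at its middle, underneath.

How it is judged:
By the outcome, as a careful person would: the job done as asked, in the order asked, and still so for the second after the job is handed in, with the robot touching nothing.
It also fails if it takes over 69 s, if anything falls off the work surface, if the arm or the gripper's body presses on something with over 40 N, if the wrist force passes 120 N, or if a joint passes its speed limit or range.

### The arm

A 6-joint arm with a two-finger parallel gripper is mounted at the origin on the work surface. World frame = base frame: x ahead of the robot, y to its left, z up, the work surface at z = 0. Lengths are in mm, angles in degrees, forces in N, time in s.
With the tool pointing down it reaches from about 300 to 850 mm from the base axis. Payload 4.2 kg.
Tool frame: the origin (TCP) lies midway between the tips of the shut fingers; the grasp point (between the pads) lies 19 mm behind it; x points along the fingers, z is the direction in which the jaws open and shut, and the axes are right-handed (so a half turn about x gives the same grasp; the last joint's range is limited). The gripper opens to 91 mm and grips with 3 to 60 N. Pads are 32 mm wide; open, the fingers measure 118 mm over their backs; the gripper's body (76 mm by 178 mm) begins 60 mm behind the grasp point.
Start: joints at [-78.438, 18.312, 89.639, -0, 72.044, -1.146], TCP at [126.494, -560.93, 213.976] pointing down, gripper open.
Joint ranges: [-177.97, 177.97], [-48.28, 115.42], [12.27, 149.76], [-77.06, 257.06], [2.81, 150.46], [-146.56, 146.56]. Speed limits (degrees/s): [147.25, 147.25, 180, 180, 180, 180].

### API

Orientations are given as [roll, pitch, yaw] about the fixed x, y, z axes, in that order (R = Rz(yaw) Ry(pitch) Rx(roll)).
In Python, from workcell import env gives the robot as it stands.
- The arm moves only by the tool send_rows, never from a script. Its argument "commands" is a list that holds one entry, the list of rows, each a list of 6 numbers: the shift along the tool's x, y, z normalised to -1 to 1, where 1 is 0.1 m, then the turn, a rotation vector about the tool's x, y, z normalised to -1 to 1, where 1 is 2 pi rad. In form: [[[x, y, z, wx, wy, wz], ...]]. A call has 1 to 20 rows; each row is the pose to reach, as a shift and turn from the pose commanded when the call began, along the tool's axes at that moment, turning the shorter way round; what a row does not reach only later rows make up. A row lasts 1/8 s, in which the tool goes at most 62.5 mm and 10.7 degrees, less where a joint would pass 70% of its speed; a pose out of reach is approached as far as the arm can. A call with a number of a shift or a turn outside -1 to 1 is refused whole. A call with a gripper value outside its range is refused whole. "jaw" is the closure, from -1 (fully open) to 1 (shut), so that 0 is half open, set as the call begins (left out, the last holds). The fingers move at their own pace and stop on an object; "force" is the grip in N (left out, the last holds). Time passes only in rows, so rows that repeat a pose let the fingers close. It gives the time, the measured TCP pose, the force and the opening at its end, in the units of the state.
- env.state(): the state, without advancing time (a new reading comes with each control period).
- env.grab_frame(name): name is "scene" or "top"; returns (picture, depth): 400x640x3 uint8, red, green, blue; 400x640 float32, mm along the optical axis (not along the pixel's ray), 0 where there is no reading.
- env.get_calibration(name): a dict with "mtx" (3x3 intrinsics, pixels), "camera_from_world" (4x4, takes a point from world to camera coordinates). Camera axes: x right, y up, looking along -z (the intrinsics and any distortion apply to the point x, -y, -z); pixel columns grow to the right and rows downward; lengths in mm; the calibration is good to about 2 mm. A picture is of the moment at which its call begins. get_calibration takes no time and is no camera call.
- env.job_done(): hands the job in, once; it reports no verdict.
The state is a dict: "time_s": time; "qpos": joint angles; "qvel": joint speeds; "effort": joint torques, N m; "ee_pos": TCP position; "ee_rot": TCP orientation; "force": force on the tool from outside, world axes, zero at the start; "torque": the same for the moment, N m; "gripper_width": finger opening in mm.
Only numpy, scipy, OpenCV 4.12 (cv2) and the standard library are available. Lean on these libraries where they do the work, as an engineer would, in place of code of your own. Each camera call takes 0.05 s, during which the arm holds its last target.

## Working session

There is one attempt and no reset: what is moved stays moved. The work goes in short steps, Python scripts to look and compute and a tool call to move; the robot and the scene stay as the last step left them, time stands still between calls to the robot, and variables do not carry over. Pictures are saved under pics/ and viewed, and the job is handed in when it is done.

Besides the shell and the picture viewer there is one more tool, called after "Emit:" as name(argument=value, ...), one argument or row to a line, values as JSON. send_rows: Moves the arm, as the interface text tells. Its arguments: {"type":"object","properties":{"commands":{"type":"array","items":{"type":"array","items":{"type":"array","items":{"type":"number","minimum":-1,"maximum":1}}}},"jaw":{"type":"number"},"force":{"type":"number"}},"required":["commands"]}

```bash
ls; mkdir -p pics; python3 - <<'E'
from workcell import env
import cv2,numpy as np
for n in("scene","top"):
    p,d=env.grab_frame(n); cv2.imwrite(f"pics/{n}0.png",p[:,:,::-1]); np.save(f"{n}0.npy",d)
    c=env.get_calibration(n); print(n,np.round(c["mtx"],1).tolist(),np.round(c["camera_from_world"],3).tolist(), [k for k in c])
print(env.state())
E
```

```text
pics
scene [[418.2, 0.0, 318.8], [0.0, 418.2, 200.0], [0.0, 0.0, 1.0]] [[-0.513, 0.859, -0.0, 304.732], [-0.644, -0.385, 0.661, 209.595], [0.567, 0.339, 0.75, -1589.267], [0.0, 0.0, 0.0, 1.0]] ['mtx', 'camera_from_world']
top [[440.7, 0.0, 318.3], [0.0, 440.7, 204.2], [0.0, 0.0, 1.0]] [[0.021, -1.0, 0.013, -46.679], [0.994, 0.023, 0.107, -514.702], [-0.107, 0.01, 0.994, -1587.119], [0.0, 0.0, 0.0, 1.0]] ['mtx', 'camera_from_world']
{'time_s': 0.1, 'qpos': array([-7.84373865e+01,  1.83494649e+01,  8.96978527e+01,  8.60242608e-04,
        7.20426717e+01, -1.14345176e+00]), 'qvel': array([-0.04348783, -0.22115891, -0.24891792,  0.13665357, -0.0131613 ,
       -0.05969524]), 'effort': array([-1.29004843e-04, -4.13333166e+01, -2.32510847e+01,  7.28520867e-02,
        4.22398467e-02, -6.35377592e-05]), 'ee_pos': array([ 126.41443432, -560.49167941,  213.20002725]), 'ee_rot': array([178.335797  ,  89.91000693, 101.04159639]), 'force': array([0.17652897, 0.43602944, 0.7360755 ]), 'torque': array([0.02855196, 0.01857506, 0.02059188]), 'gripper_width': 91.07836014074434}
```

View pics/scene0.png

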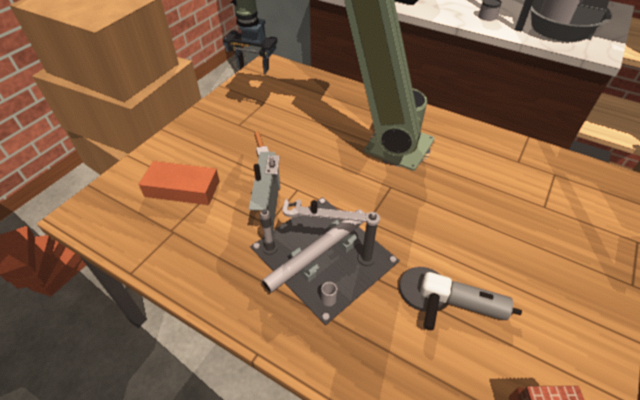

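View pics/top0.png

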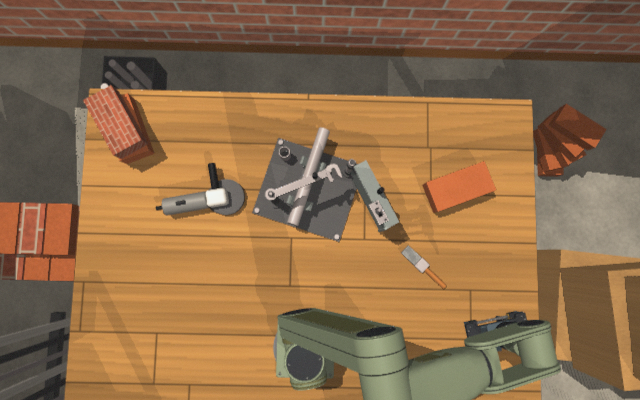

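```bash
python3 - <<'E'
import cv2
p=cv2.imread("pics/top0.png"); c=p[115:255,240:420]; cv2.imwrite("pics/top0c.png",cv2.resize(c,None,fx=4.4,fy=4.2,interpolation=cv2.INTER_CUBIC) if 0 else cv2.resize(c,None,fx=4,fy=4,interpolation=cv2.INTER_CUBIC))
p=cv2.imread("pics/scene0.png"); c=p[125:325,230:410]; cv2.imwrite("pics/scene0c.png",cv2.resize(c,None,fx=3,fy=3,interpolation=cv2.INTER_CUBIC))
E
```

```text
(no output)
```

View pics/top0c.png

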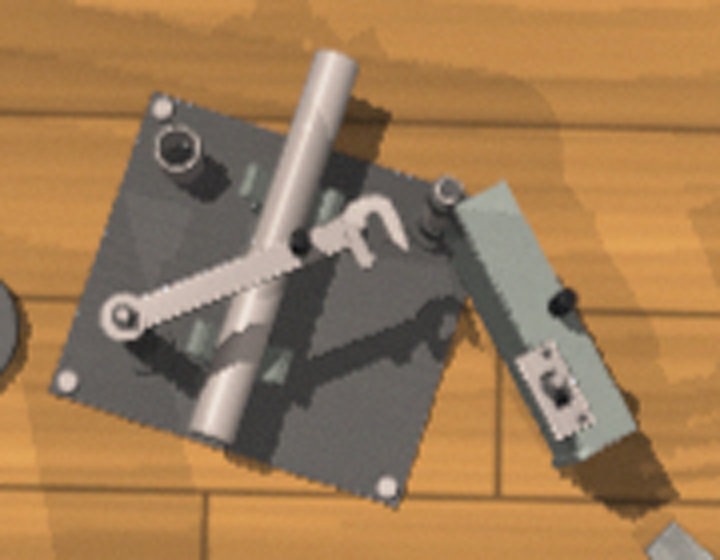

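View pics/scene0c.png

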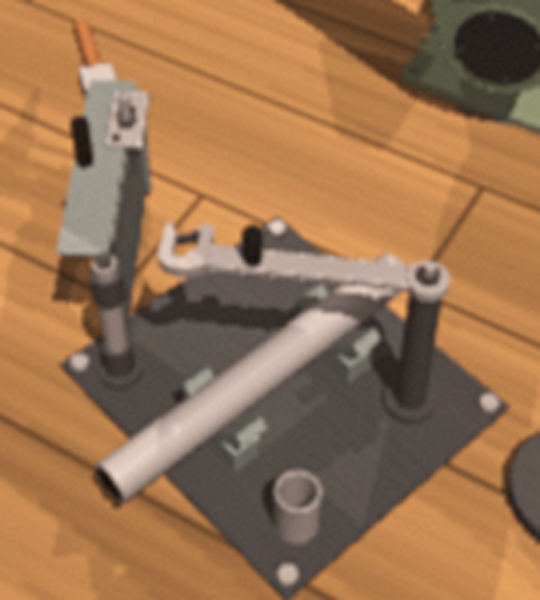

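```bash
cat > h.py <<'E'
import cv2,numpy as np
from workcell import env
def ray(n,u,v):
    c=env.get_calibration(n); M=c["mtx"]; T=c["camera_from_world"]; R=T[:3,:3]; t=T[:3,3]
    d=np.array([(u-M[0,2])/M[0,0],-(v-M[1,2])/M[1,1],-1.0])
    return -R.T@t, R.T@d
def at_z(n,u,v,z):
    o,d=ray(n,u,v); return o+d*(z-o[2])/d[2]
def at_d(n,u,v,dep):
    o,d=ray(n,u,v); return o+d*dep
def tri(a,b):
    o1,d1=ray("top",*a);o2,d2=ray("scene",*b)
    s=np.linalg.lstsq(np.c_[d1,-d2],o2-o1,rcond=None)[0]
    p,q=o1+s[0]*d1,o2+s[1]*d2
    return (p+q)/2,np.linalg.norm(p-q)
def proj(n,p):
    c=env.get_calibration(n); M=c["mtx"]; q=c["camera_from_world"]@np.r_[p,1]
    return np.array([M[0,2]+M[0,0]*q[0]/-q[2],M[1,2]+M[1,1]*-q[1]/-q[2]])
def crop(src,dst,x0,y0,x1,y1,f,interp=cv2.INTER_CUBIC):
    p=cv2.imread(src)[y0:y1,x0:x1]; cv2.imwrite(dst,cv2.resize(p,None,fx=f,fy=f,interpolation=interp))
def cloud(n,d):
    v,u=np.mgrid[:400,:640]; c=env.get_calibration(n); M=c["mtx"]; T=c["camera_from_world"]
    P=np.stack([(u-M[0,2])/M[0,0]*d,-(v-M[1,2])/M[1,1]*d,-d],-1)
    return (P-T[:3,3])@T[:3,:3]
E
python3 - <<'E'
from h import *
crop("pics/top0.png","pics/t1.png",262,155,347,215,9)
crop("pics/top0.png","pics/t2.png",335,150,405,235,7)
crop("pics/scene0.png","pics/s1.png",240,140,390,255,5)
d=np.load("top0.npy");P=cloud("top",d)
np.set_printoptions(suppress=True,linewidth=200)
for n,(u,v) in dict(piv=(271,194),sgrip=(315,175),hinge=(352,162),ggrip=(381,190),pin=(378,212),bar=(293,186),flange=(370,180),plate=(372,204)).items():
    print(n,np.round(P[v-1:v+2,u-1:u+2,2],0).tolist(),np.round(P[v,u]))
E
```

```text
piv [[217.0, 216.0, 203.0], [219.0, 211.0, 212.0], [219.0, 213.0, 211.0]] [526. 121. 211.]
sgrip [[243.0, 243.0, 240.0], [239.0, 241.0, 243.0], [241.0, 237.0, 238.0]] [586. -20. 241.]
hinge [[190.0, 189.0, 192.0], [186.0, 184.0, 187.0], [191.0, 182.0, 193.0]] [ 643. -143.  184.]
ggrip [[226.0, 236.0, 232.0], [232.0, 231.0, 229.0], [230.0, 230.0, 232.0]] [ 544. -234.  231.]
pin [[197.0, 212.0, 219.0], [184.0, 201.0, 206.0], [183.0, 181.0, 188.0]] [ 476. -229.  201.]
bar [[201.0, 197.0, 207.0], [199.0, 200.0, 200.0], [202.0, 201.0, 202.0]] [555.  51. 200.]
flange [[173.0, 174.0, 172.0], [172.0, 173.0, 174.0], [170.0, 176.0, 173.0]] [ 586. -206.  173.]
plate [[140.0, 185.0, 184.0], [180.0, 180.0, 181.0], [178.0, 181.0, 180.0]] [ 504. -212.  180.]
```

View pics/t1.png

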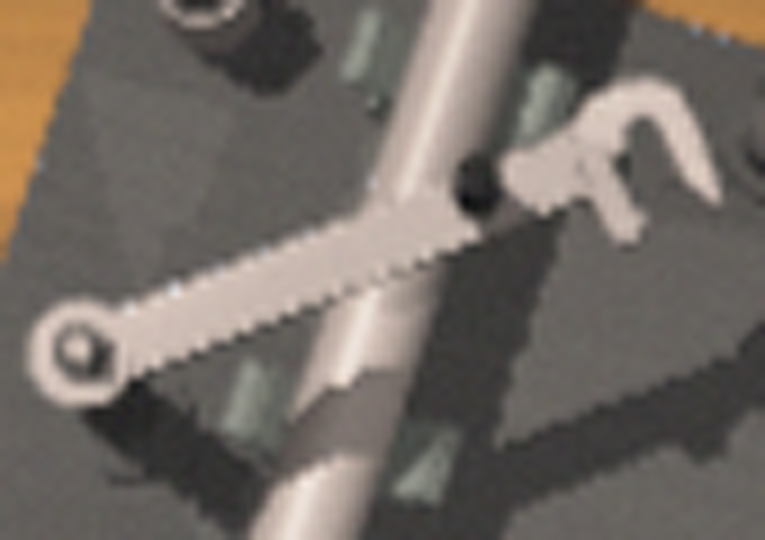

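View pics/t2.png

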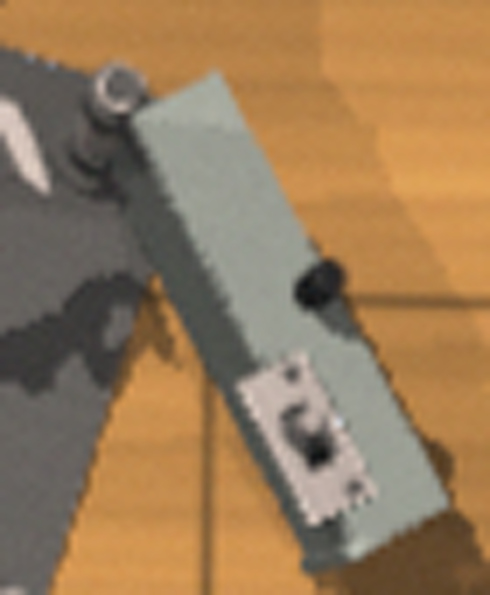

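View pics/s1.png

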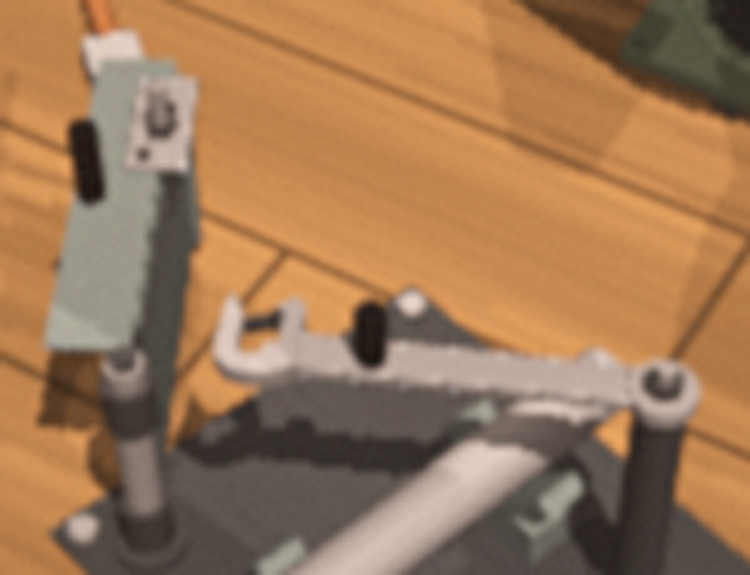

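```bash
python3 - <<'E'
from h import *
np.set_printoptions(suppress=True,linewidth=200,precision=1)
for n,a,b in [("sgrip",(314.67,175.2),(313.8,206.6)),("ggrip",(380.3,190.0),(257.0,171.8)),("hinge",(351.6,162.1),(264.6,213.2)),("pivot",(270.4,193.7),(372.2,218.2)),("plate",(335+308/7-.4,150+437/7-.4),(240+162/5-.4,140+124/5-.4))]:
    p,e=tri(a,b); print(n,p,e)
# bolts at base plate z~12
for a in [(163,107),(68,380),(388,486)]: print(at_z("top",240+a[0]/4-.4,115+a[1]/4-.4,14))
E
```

```text
sgrip [589.1 -19.  219.9] 1.021558570052655
ggrip [ 548.  -235.6  203.1] 0.612068330814256
hinge [ 644.7 -142.5  174. ] 0.6519996856260625
pivot [528.3 124.2 197.8] 0.29611677273724346
plate [ 477.9 -234.7  175.3] 0.31635334555352584
[750.6 112.   14. ]
[491.8 191.5  14. ]
[ 400.8 -105.    14. ]
```

```bash
cat >> h.py <<'E'
from scipy.spatial.transform import Rotation as Ro
def Rt(e): return Ro.from_euler("xyz",e,degrees=True).as_matrix()
def Rd(psi):
    s,c=np.sin(np.radians(psi)),np.cos(np.radians(psi))
    return np.array([[0,-s,c],[0,c,s],[-1,0,0.]])
def rows(base,targets):
    """base, targets: (x,y,z tcp, psi deg)"""
    R=Rd(base[3]); out=[]
    for t in targets:
        d=R.T@(np.array(t[:3])-base[:3])/100
        a=(t[3]-base[3]+180)%360-180
        out.append([round(float(v),4)+0. for v in d]+[round(-a/360,4)+0.,0,0])
    return out
E
python3 - <<'E'
from h import *
s=env.state(); R=Rt(s["ee_rot"]); print(R.round(4)); print(np.degrees(np.arctan2(R[1,2],R[0,2])), s["time_s"])
from h import *
E
```

```text
[[-3.000e-04  9.755e-01  2.199e-01]
 [ 1.500e-03  2.199e-01 -9.755e-01]
 [-1.000e+00  0.000e+00 -1.600e-03]]
-77.29419855486344 0.1
```

Emit:
send_rows(
  commands=[
    [[-0.86, 0.5, -0.22, 0, 0, 0], [-0.86, 0.965, -0.449, 0, 0, 0], [-0.86, 0.965, -0.449, 0, 0, 0]],
  ],
  jaw=-0.2,
  force=25,
)

```text
time_s: 0.48
ee_pos: [212.6, -494.9, 301.8]
ee_rot: [18.2, 89.8, -59.0]
force: [0.3, 0.1, 0.2]
gripper_width: 64.0
```

Emit:
send_rows(
  commands=[
    [[0, 0.5, -0.22, 0, 0, 0], [0, 0.965, -0.449, 0, 0, 0]],
  ],
)

```text
time_s: 0.72
ee_pos: [295.4, -430.2, 299.0]
ee_rot: [-139.9, 89.9, 142.8]
force: [0.7, 0.3, -0.4]
gripper_width: 54.9
```

Emit:
send_rows(
  commands=[
    [[0, 0.5, -0.22, 0, 0, 0], [0, 0.965, -0.449, 0, 0, 0]],
  ],
)

```text
time_s: 0.98
ee_pos: [379.9, -364.9, 298.8]
ee_rot: [-125.9, 89.9, 156.8]
force: [0.8, -0.8, -0.1]
gripper_width: 54.4
```

Emit:
send_rows(
  commands=[
    [[0, 0.5, -0.22, 0, 0, 0], [0, 0.965, -0.449, 0, 0, 0]],
  ],
)

```text
time_s: 1.23
ee_pos: [464.3, -300.0, 298.7]
ee_rot: [-111.1, 89.9, 171.6]
force: [1.0, -0.3, -0.3]
gripper_width: 54.6
```

Emit:
send_rows(
  commands=[
    [[0, 0.5, -0.22, -0.0225, 0, 0], [0, 0.967, -0.451, -0.045, 0, 0], [0, 0.967, -0.451, -0.045, 0, 0], [0, 0.967, -0.451, -0.045, 0, 0]],
  ],
)

```text
time_s: 1.72
ee_pos: [547.3, -236.0, 298.8]
ee_rot: [-117.0, 89.9, -178.2]
force: [-0.1, -0.7, -0.1]
gripper_width: 54.7
```

Emit:
send_rows(
  commands=[
    [[0.3, 0, 0, 0, 0, 0], [0.5, 0, 0, 0, 0, 0], [0.5, 0, 0, 0, 0, 0]],
  ],
)

```text
time_s: 2.1
ee_pos: [545.9, -236.4, 248.4]
ee_rot: [-135.1, 89.8, 163.7]
force: [-0.1, 0.2, 0.8]
gripper_width: 54.6
```

```bash
python3 - <<'E'
from h import *
p,d=env.grab_frame("scene"); cv2.imwrite("pics/s2.png",p[:,:,::-1]); crop("pics/s2.png","pics/s2c.png",200,80,350,230,5)
p,d=env.grab_frame("top"); cv2.imwrite("pics/t3.png",p[:,:,::-1]); crop("pics/t3.png","pics/t3c.png",300,120,440,240,5)
s=env.state(); print(s["ee_pos"],s["force"])
E
```

```text
[ 547.49480557 -236.56678395  250.69338088] [0.14322303 1.05822437 0.14262369]
```

View pics/s2c.png

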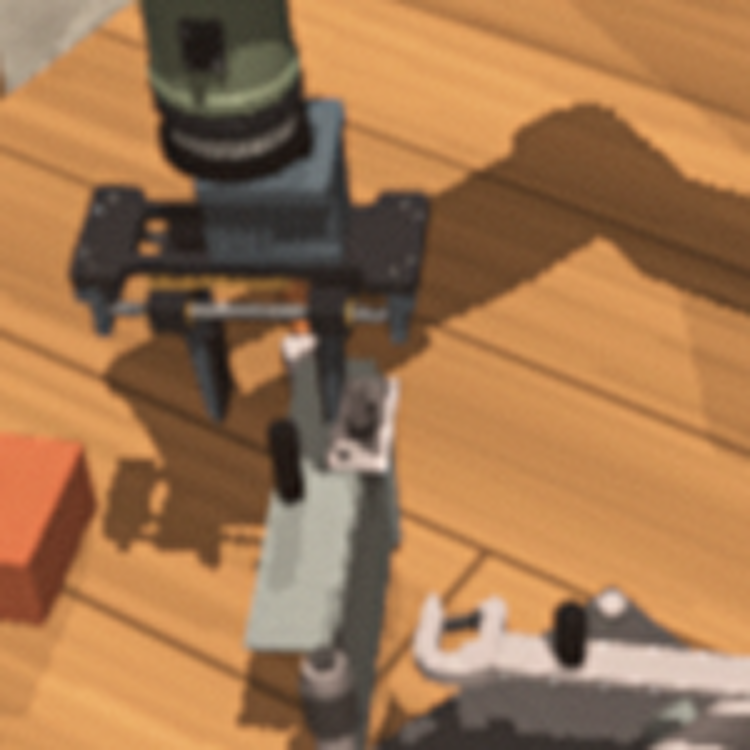

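View pics/t3c.png

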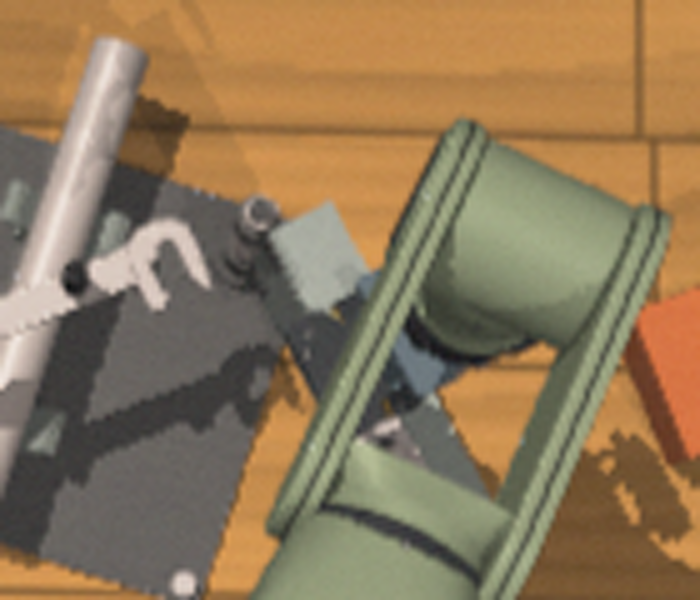

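```bash
python3 - <<'E'
from h import *
for p in [(547.5,-236.6,250.7),(548,-235.6,229),(548,-235.6,206)]:
    u=proj("scene",p); print((u-[200,80]+.5)*5-.5)
E
```

```text
[276.00405539 399.2112899 ]
[281.30175274 428.42110927]
[285.82715529 457.32833461]
```

Emit:
send_rows(
  commands=[
    [[0.3, 0, 0, 0, 0, 0], [0.61, 0, 0, 0, 0, 0], [0.61, 0, 0, 0, 0, 0], [0.61, 0, 0, 0, 0, 0]],
  ],
)

```text
time_s: 2.7
ee_pos: [548.9, -236.2, 190.9]
ee_rot: [34.8, 89.8, -26.3]
force: [0.9, -0.1, -0.4]
gripper_width: 54.8
```

Emit:
send_rows(
  commands=[
    [[0, 0, 0, 0, 0, 0], [0, 0, 0, 0, 0, 0], [0, 0, 0, 0, 0, 0], [0, 0, 0, 0, 0, 0], [0, 0, 0, 0, 0, 0], [0, 0, 0, 0, 0, 0]],
  ],
  jaw=1,
  force=25,
)

```text
time_s: 3.45
ee_pos: [548.0, -235.6, 189.1]
ee_rot: [8.6, 90.0, -52.5]
force: [0.2, 0.1, 0.5]
gripper_width: 17.4
```

```bash
python3 - <<'E'
from h import *
H=np.array([644.7,-142.5]); b0=np.array([547.9,-235.5,188.98,-61.09]); 
def arc(base,C,degs):
    out=[]
    for a in degs:
        r=np.radians(a);M=np.array([[np.cos(r),-np.sin(r)],[np.sin(r),np.cos(r)]])
        out.append((*(C+M@(base[:2]-C)),base[2],base[3]+a))
    return out
T=arc(b0,H,-np.linspace(0,23,9)[1:])
for r in rows(b0,T): print(r[:4])
print(T[-1]); b1=np.array(T[-1]);print()
T=arc(b1,H,-np.linspace(0,23.1,9)[1:])
for r in rows(b1,T): print(r[:4])
print(T[-1])
E
```

```text
[0.0, -0.0157, -0.0655, np.float64(0.008)]
[0.0, -0.0282, -0.1317, np.float64(0.016)]
[0.0, -0.0372, -0.1984, np.float64(0.024)]
[0.0, -0.043, -0.2655, np.float64(0.0319)]
[0.0, -0.0453, -0.3328, np.float64(0.0399)]
[0.0, -0.0443, -0.4002, np.float64(0.0479)]
[0.0, -0.0399, -0.4674, np.float64(0.0559)]
[0.0, -0.0321, -0.5343, np.float64(0.0639)]
(np.float64(519.2571352363013), np.float64(-190.28417813331524), np.float64(188.98), np.float64(-84.09))

[0.0, -0.0158, -0.0658, np.float64(0.008)]
[0.0, -0.0282, -0.1323, np.float64(0.016)]
[0.0, -0.0373, -0.1993, np.float64(0.0241)]
[0.0, -0.043, -0.2667, np.float64(0.0321)]
[0.0, -0.0453, -0.3343, np.float64(0.0401)]
[0.0, -0.0442, -0.4019, np.float64(0.0481)]
[0.0, -0.0397, -0.4694, np.float64(0.0561)]
[0.0, -0.0318, -0.5366, np.float64(0.0642)]
(np.float64(510.5674496366306), np.float64(-137.2370224189946), np.float64(188.98), np.float64(-107.19))
```

Emit:
send_rows(
  commands=[
    [[0, -0.0157, -0.0655, 0.008, 0, 0], [0, -0.0282, -0.1317, 0.016, 0, 0], [0, -0.0372, -0.1984, 0.024, 0, 0], [0, -0.043, -0.2655, 0.0319, 0, 0], [0, -0.0453, -0.3328, 0.0399, 0, 0], [0, -0.0443, -0.4002, 0.0479, 0, 0], [0, -0.0399, -0.4674, 0.0559, 0, 0], [0, -0.0321, -0.5343, 0.0639, 0, 0], [0, -0.0321, -0.5343, 0.0639, 0, 0]],
  ],
)

```text
time_s: 4.58
ee_pos: [519.3, -190.0, 189.1]
ee_rot: [116.6, 90.0, 32.5]
force: [0.4, -0.1, 0.6]
gripper_width: 17.4
```

Emit:
send_rows(
  commands=[
    [[0, -0.0158, -0.0658, 0.008, 0, 0], [0, -0.0282, -0.1323, 0.016, 0, 0], [0, -0.0373, -0.1993, 0.0241, 0, 0], [0, -0.043, -0.2667, 0.0321, 0, 0], [0, -0.0453, -0.3343, 0.0401, 0, 0], [0, -0.0442, -0.4019, 0.0481, 0, 0], [0, -0.0397, -0.4694, 0.0561, 0, 0], [0, -0.0318, -0.5366, 0.0642, 0, 0], [0, -0.0318, -0.5366, 0.0642, 0, 0], [0, -0.0318, -0.5366, 0.0642, 0, 0]],
  ],
)

```text
time_s: 5.82
ee_pos: [510.9, -137.4, 189.1]
ee_rot: [103.7, 90.0, -3.5]
force: [0.4, 0.6, 2.6]
gripper_width: 17.7
```

```bash
python3 - <<'E'
from h import *
p,d=env.grab_frame("scene"); cv2.imwrite("pics/s3.png",p[:,:,::-1]); crop("pics/s3.png","pics/s3c.png",200,80,390,230,4)
s=env.state(); print(s["ee_pos"],s["force"],s["qpos"])
E
```

```text
[ 510.91241854 -137.45592191  189.09145595] [-0.4020034   1.16019513  1.4153149 ] [-1.63081840e+01  1.51859720e+01  9.78982761e+01  7.56142287e-03
  6.68815502e+01  9.08576351e+01]
```

View pics/s3c.png

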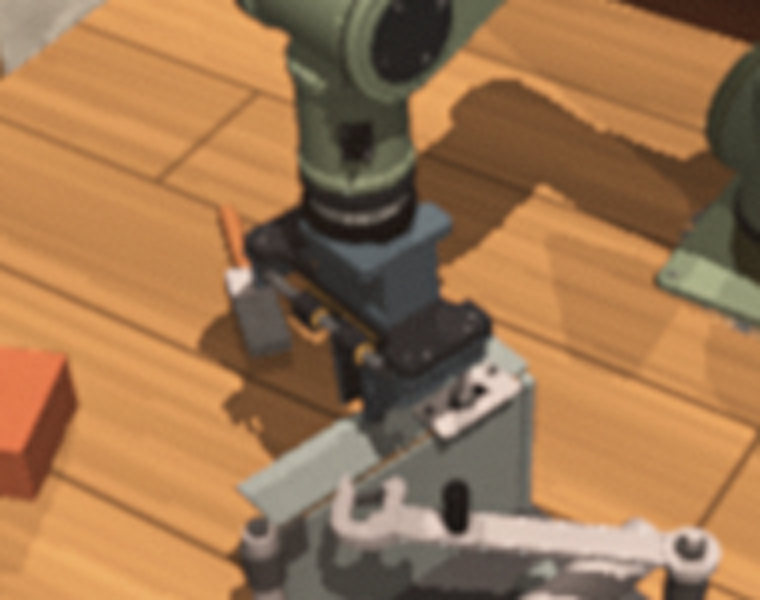

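Emit:
send_rows(
  commands=[
    [[0, 0, 0, 0, 0, 0], [0, 0, 0, 0, 0, 0], [0, 0, 0, 0, 0, 0], [-0.3, 0, 0, 0, 0, 0], [-0.7, 0, 0, 0, 0, 0], [-1, 0, 0, 0, 0, 0]],
  ],
  jaw=-0.2,
)

```text
time_s: 6.62
ee_pos: [510.8, -137.4, 290.5]
ee_rot: [82.1, 89.9, -25.1]
force: [0.1, -0.6, -0.2]
gripper_width: 55.1
```

Emit:
send_rows(
  commands=[
    [[0, 0.05, -0.2, -0.025, 0, 0], [0, 0.1, -0.4, -0.05, 0, 0], [0, 0.2, -0.7, -0.075, 0, 0], [0, 0.2, -0.7, -0.1, 0, 0], [0, 0.2, -0.7, -0.125, 0, 0], [0, 0.2, -0.7, -0.15, 0, 0], [0, 0.2, -0.7, -0.18, 0, 0], [0, 0.2, -0.7, -0.18, 0, 0]],
  ],
)

```text
time_s: 7.62
ee_pos: [550.3, -76.3, 288.8]
ee_rot: [-122.5, 90.0, -165.0]
force: [-0.6, 1.1, 0.1]
gripper_width: 54.6
```

```bash
python3 - <<'E'
from h import *
p,d=env.grab_frame("scene"); cv2.imwrite("pics/s4.png",p[:,:,::-1]); crop("pics/s4.png","pics/s4c.png",240,100,390,240,5)
p,d=env.grab_frame("top"); cv2.imwrite("pics/t4.png",p[:,:,::-1]); crop("pics/t4.png","pics/t4c.png",260,140,400,255,5)
s=env.state(); print(s["ee_pos"],s["ee_rot"],s["time_s"],s["gripper_width"])
E
```

```text
[550.36492481 -76.36132495 288.85380296] [-104.02412811   89.98771024 -146.59613346] 7.725 54.88962396408561
```

View pics/s4c.png

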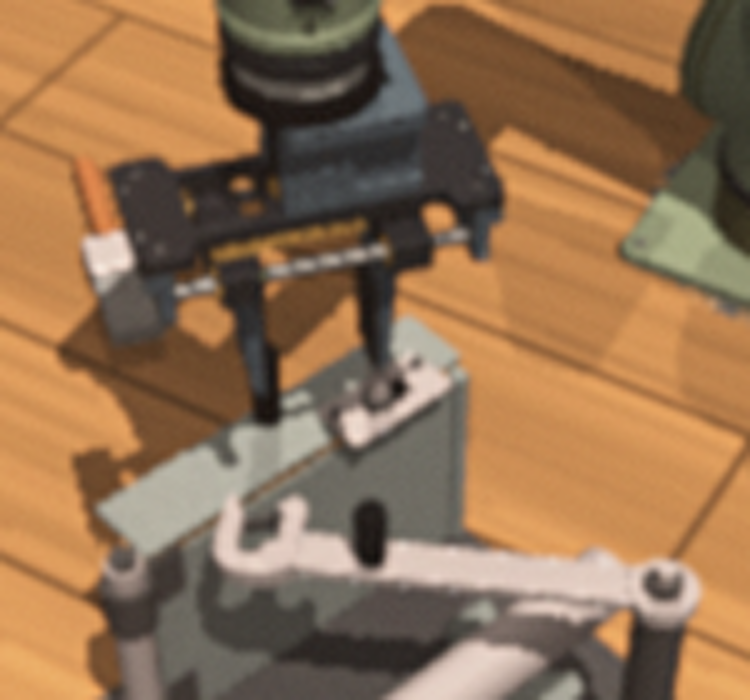

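View pics/t4c.png

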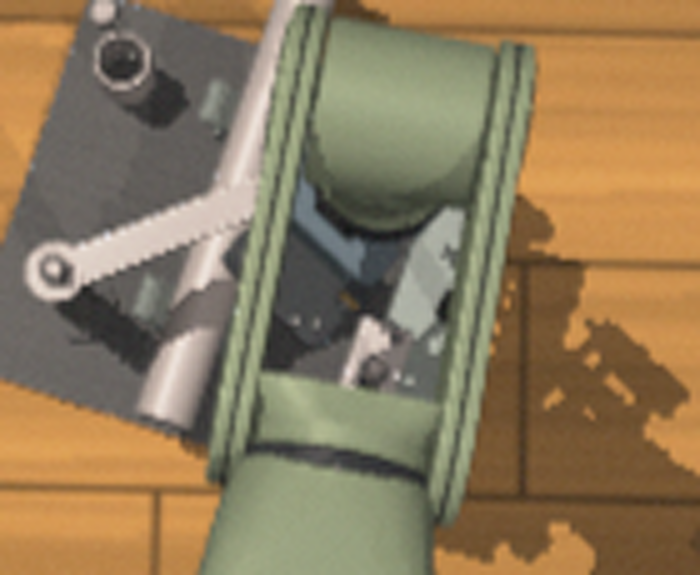

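```bash
python3 - <<'E'
from h import *
H=np.array([644.7,-142.5]);
for a in (-3,0,3):
    t=np.radians(162.8+a); g=np.array([np.cos(t),np.sin(t)]); y=np.array([-g[1],g[0]])
    print(a)
    for nm,x,yy,z in [("p--",152,-18,180),("p-+",152,18,180),("p+-",228,-18,180),("p++",228,18,180),("griptop",130,35,229),("gripbase",130,35,173),]:
        q=H+x*g+yy*y; u=proj("scene",(*q,z)); print(nm,((u-[240,100]+.5)*5-.5).round(0))
E
python3 - <<'E'
from h import *
crop("pics/s4.png","pics/s4d.png",285,155,340,200,13,cv2.INTER_LANCZOS4)
E
```

```text
-3
p-- [363. 451.]
p-+ [325. 415.]
p+- [465. 391.]
p++ [426. 357.]
griptop [273. 355.]
gripbase [277. 424.]
0
p-- [356. 442.]
p-+ [315. 408.]
p+- [453. 379.]
p++ [412. 347.]
griptop [263. 350.]
gripbase [267. 419.]
3
p-- [347. 434.]
p-+ [304. 402.]
p+- [440. 368.]
p++ [397. 338.]
griptop [252. 346.]
gripbase [257. 415.]
```

View pics/s4d.png

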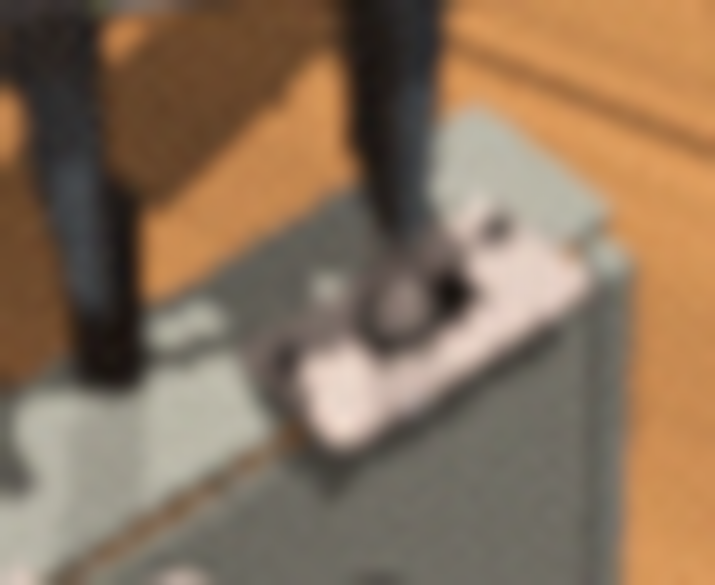

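Emit:
send_rows(
  commands=[
    [[0, 0.2, -0.03, -0.028, 0, 0], [0, 0.4, -0.06, -0.056, 0, 0], [0, 0.684, -0.1, -0.084, 0, 0], [0, 0.684, -0.1, -0.112, 0, 0], [0, 0.684, -0.1, -0.14, 0, 0], [0, 0.684, -0.1, -0.168, 0, 0], [0, 0.684, -0.1, -0.1817, 0, 0], [0, 0.684, -0.1, -0.1817, 0, 0], [0, 0.684, -0.1, -0.1817, 0, 0]],
  ],
)

```text
time_s: 8.85
ee_pos: [589.2, -19.1, 288.9]
ee_rot: [-130.0, 90.0, -107.1]
force: [0.3, -0.1, 0.4]
gripper_width: 55.0
```

```bash
python3 - <<'E'
from h import *
p,d=env.grab_frame("scene"); cv2.imwrite("pics/s5.png",p[:,:,::-1]); crop("pics/s5.png","pics/s5c.png",240,100,390,240,5)
s=env.state(); print(s["ee_pos"],s["ee_rot"],s["time_s"],s["qpos"])
for q in [(589.1,-19,240),(589.1,-19,200),s["ee_pos"]]:
  print(((proj("scene",q)-[240,100]+.5)*5-.5).round(0))
E
```

```text
[589.16614999 -19.09419761 288.92179056] [-108.35299206   89.9944605   -85.44406118] 8.9 [-2.97095967e+00  1.76336467e+01  7.99076275e+01 -5.53969449e-03
  8.24580002e+01 -2.58791635e+01]
[370. 510.]
[370. 559.]
[368. 445.]
```

View pics/s5c.png

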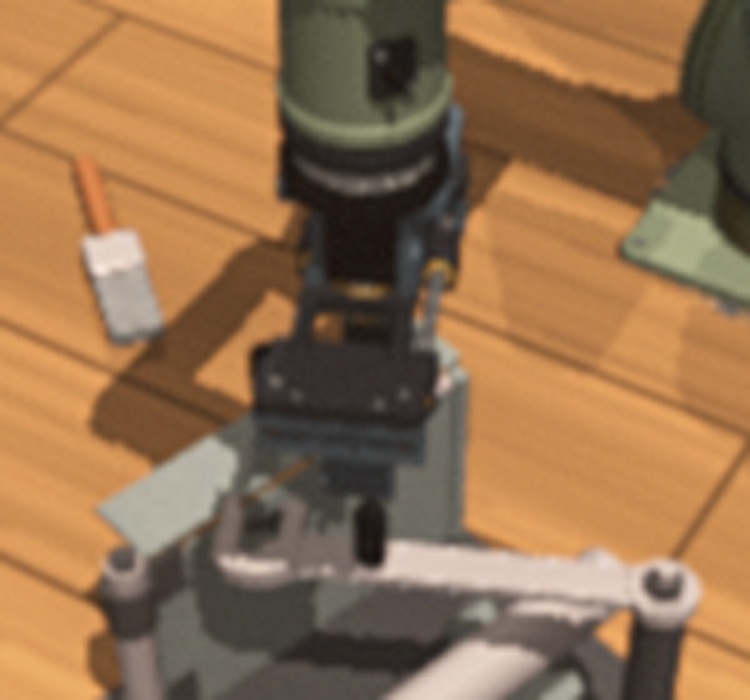

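Emit:
send_rows(
  commands=[
    [[0.3, 0, 0, 0, 0, 0], [0.6, 0, 0, 0, 0, 0], [0.82, 0, 0, 0, 0, 0], [0.82, 0, 0, 0, 0, 0], [0.82, 0, 0, 0, 0, 0]],
  ],
)

```text
time_s: 9.52
ee_pos: [589.8, -19.1, 208.0]
ee_rot: [-28.8, 89.9, -5.8]
force: [-0.3, 0.3, 1.1]
gripper_width: 54.9
```

Emit:
send_rows(
  commands=[
    [[0, 0, 0, 0, 0, 0], [0, 0, 0, 0, 0, 0], [0, 0, 0, 0, 0, 0], [0, 0, 0, 0, 0, 0], [0, 0, 0, 0, 0, 0], [0, 0, 0, 0, 0, 0]],
  ],
  jaw=1,
  force=30,
)

```text
time_s: 10.28
ee_pos: [589.2, -19.1, 207.1]
ee_rot: [-76.1, 90.0, -53.1]
force: [-0.6, -0.5, 0.9]
gripper_width: 17.3
```

```bash
cat >>h.py <<'E'
def arc(base,C,degs):
    out=[]
    for a in degs:
        r=np.radians(a);M=np.array([[np.cos(r),-np.sin(r)],[np.sin(r),np.cos(r)]])
        out.append((*(C+M@(np.array(base[:2])-C)),base[2],base[3]+a))
    return out
E
python3 - <<'E'
from h import *
s=env.state(); print(s["ee_pos"],s["force"],s["torque"],s["gripper_width"])
# commanded
psi=-42.39; R=Rd(psi); b=np.array([550.4,-76.3,288.98])+R@np.array([82,68.4,-10.0]); b=[*b,psi+.1817*360]; print(b)
P=np.array([528.3,124.2]); r=np.array(b[:2])-P; print("bar ang",np.degrees(np.arctan2(r[1],r[0]))+107.2,np.hypot(*r))
# contact with the latch at 29mm before home = 7.5deg; mouth 35+6mm
T=arc(b,P,-np.linspace(0,24,9)[1:])
for r in rows(b,T): print([float(x) for x in r[1:4]])
print([float(x) for x in T[-1]])
E
```

```text
[589.18104415 -19.10026041 207.05925446] [-0.60683085 -0.466558    0.85885384] [-0.02800087 -0.04906896 -0.01183807] 17.267537106765158
[np.float64(589.1277367165096), np.float64(-19.0398706880895), np.float64(206.98000000000002), 23.022000000000006]
bar ang 40.20881803813151 155.62028823001717
[0.0022, -0.0814, 0.0083]
[0.0086, -0.1627, 0.0167]
[0.0192, -0.2434, 0.025]
[0.0341, -0.3235, 0.0333]
[0.0531, -0.4028, 0.0417]
[0.0763, -0.4809, 0.05]
[0.1035, -0.5577, 0.0583]
[0.1347, -0.6329, 0.0667]
[525.6079984177621, -31.39700265838941, 206.98000000000002, -0.9779999999999944]
```

Emit:
send_rows(
  commands=[
    [[0, 0.0022, -0.0814, 0.0083, 0, 0], [0, 0.0086, -0.1627, 0.0167, 0, 0], [0, 0.0192, -0.2434, 0.025, 0, 0], [0, 0.0341, -0.3235, 0.0333, 0, 0], [0, 0.0531, -0.4028, 0.0417, 0, 0], [0, 0.0763, -0.4809, 0.05, 0, 0], [0, 0.1035, -0.5577, 0.0583, 0, 0], [0, 0.1347, -0.6329, 0.0667, 0, 0], [0, 0.1347, -0.6329, 0.0667, 0, 0], [0, 0.1347, -0.6329, 0.0667, 0, 0]],
  ],
)

```text
time_s: 11.52
ee_pos: [525.9, -31.9, 207.1]
ee_rot: [-76.6, 89.9, -77.6]
force: [-1.1, -3.4, 1.0]
gripper_width: 17.5
```

```bash
python3 - <<'E'
from h import *
p,d=env.grab_frame("scene"); cv2.imwrite("pics/s6.png",p[:,:,::-1]); crop("pics/s6.png","pics/s6c.png",250,130,390,240,5)
p,d=env.grab_frame("top"); cv2.imwrite("pics/t6.png",p[:,:,::-1]); crop("pics/t6.png","pics/t6c.png",260,140,400,255,5)
s=env.state(); print(s["ee_pos"],s["force"],s["time_s"],s["gripper_width"])
E
```

```text
[525.94811716 -31.93796202 207.05630156] [-0.14378917 -3.35773974  1.29100018] 11.625 17.562554802450244
```

View pics/s6c.png

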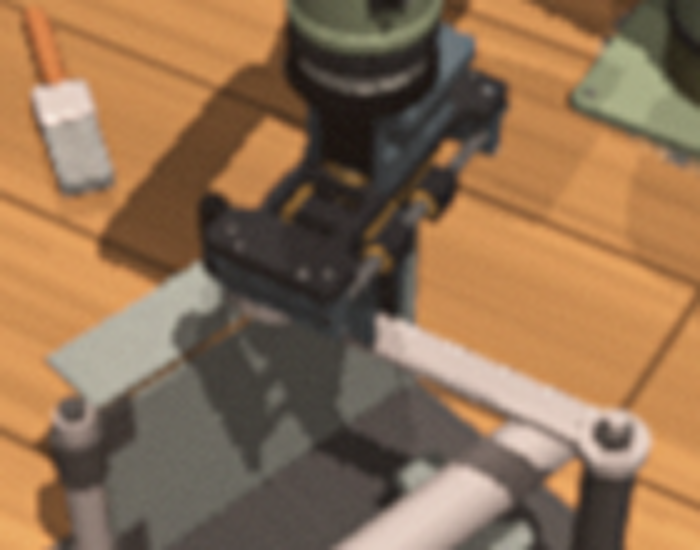

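View pics/t6c.png

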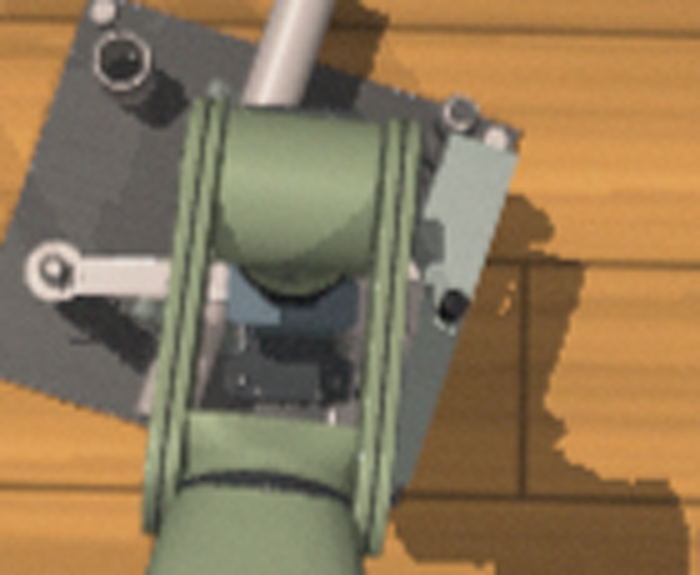

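```bash
python3 - <<'E'
from h import *
f=lambda a:(260+(a[0]+.5)/5-.5,140+(a[1]+.5)/5-.5)
A=at_z("top",*f((517,152)),173);B=at_z("top",*f((402,492)),173)
print(A,B,np.degrees(np.arctan2(*(B-A)[1::-1])))
G=at_z("top",*f((453,306)),203); H=np.array([644.7,-142.5]);r=G[:2]-H; print(G,np.hypot(*r),np.degrees(np.arctan2(r[1],r[0]))-15.07)
Hp=at_z("top",*f((460,112)),185);print(Hp)
E
python3 -c "
from h import *
crop('pics/t6.png','pics/t6d.png',320,150,375,245,8)"
```

```text
[ 619.03342638 -181.64221526  173.        ] [ 389.10321505 -107.91463821  173.        ] 162.2214491022457
[ 510.21822665 -137.4837457   203.        ] 134.57529554393466 162.7938219158168
[ 642.97973864 -141.86345661  185.        ]
```

View pics/t6d.png

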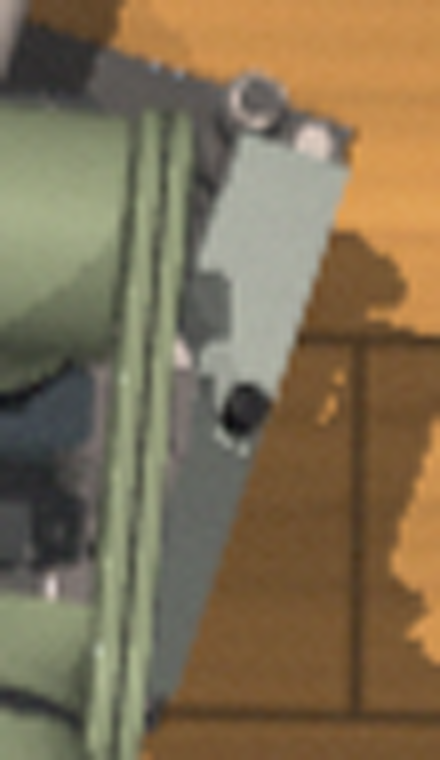

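```bash
python3 - <<'E'
from h import *
b=[525.608,-31.397,206.98,-0.978]; m=[525.9,-31.9,206.98,-0.978]; C=np.array([528.3,123.6])
T=arc(m,C,[-2,-4,-6,-6])
for t,r in zip(T,rows(b,T)): print([float(x) for x in r[1:4]],np.round(t,2))
b2=T[-1]
T=arc(b2,C,-np.arange(0.5,5.1,.5))
for t,r in zip(T,rows(b2,T)): print([float(x) for x in r[1:4]],np.round(t,2))
E
```

```text
[-0.0041, -0.0513, 0.0056] [520.47 -31.72 206.98  -2.98]
[-0.0014, -0.1055, 0.0111] [515.06 -31.35 206.98  -4.98]
[0.0033, -0.1596, 0.0167] [509.66 -30.8  206.98  -6.98]
[0.0033, -0.1596, 0.0167] [509.66 -30.8  206.98  -6.98]
[0.0, -0.0136, 0.0014] [508.31 -30.63 206.98  -7.48]
[0.0002, -0.0271, 0.0028] [506.97 -30.45 206.98  -7.98]
[0.0005, -0.0407, 0.0042] [505.62 -30.26 206.98  -8.48]
[0.0009, -0.0543, 0.0056] [504.28 -30.05 206.98  -8.98]
[0.0014, -0.0678, 0.0069] [502.94 -29.84 206.98  -9.48]
[0.002, -0.0814, 0.0083] [501.6  -29.61 206.98  -9.98]
[0.0027, -0.0949, 0.0097] [500.27 -29.37 206.98 -10.48]
[0.0036, -0.1085, 0.0111] [498.93 -29.12 206.98 -10.98]
[0.0046, -0.122, 0.0125] [497.6  -28.86 206.98 -11.48]
[0.0057, -0.1356, 0.0139] [496.27 -28.59 206.98 -11.98]
```

Emit:
send_rows(
  commands=[
    [[0, -0.0041, -0.0513, 0.0056, 0, 0], [0, -0.0014, -0.1055, 0.0111, 0, 0], [0, 0.0033, -0.1596, 0.0167, 0, 0], [0, 0.0033, -0.1596, 0.0167, 0, 0]],
  ],
)

```text
time_s: 12.12
ee_pos: [509.0, -30.8, 207.1]
ee_rot: [-142.0, 90.0, -149.1]
force: [-0.9, -2.7, 2.4]
gripper_width: 17.3
```

Emit:
send_rows(
  commands=[
    [[0, 0, -0.0136, 0.0014, 0, 0], [0, 0.0002, -0.0271, 0.0028, 0, 0], [0, 0.0005, -0.0407, 0.0042, 0, 0], [0, 0.0005, -0.0407, 0.0042, 0, 0]],
  ],
)

```text
time_s: 12.62
ee_pos: [506.2, -30.5, 207.0]
ee_rot: [-14.7, 89.9, -23.2]
force: [1.4, -4.5, 1.6]
gripper_width: 17.2
```

Emit:
send_rows(
  commands=[
    [[0, -0.003, -0.0136, 0.0014, 0, 0], [0, -0.003, -0.0271, 0.0028, 0, 0], [0, -0.0025, -0.0407, 0.0042, 0, 0], [0, -0.0025, -0.0407, 0.0042, 0, 0]],
  ],
)

```text
time_s: 13.12
ee_pos: [503.4, -30.0, 207.1]
ee_rot: [2.7, 89.8, -7.3]
force: [5.2, -4.6, -0.4]
gripper_width: 17.4
```

```bash
python3 - <<'E'
from h import *
p,d=env.grab_frame("scene"); cv2.imwrite("pics/s7.png",p[:,:,::-1]); crop("pics/s7.png","pics/s7c.png",250,130,390,240,5)
s=env.state(); print(s["ee_pos"],s["force"],s["time_s"],s["gripper_width"])
E
```

```text
[503.35066337 -30.01758977 207.06542055] [ 4.26473943 -3.51084563  0.21916606] 13.175 17.557210394187287
```

View pics/s7c.png

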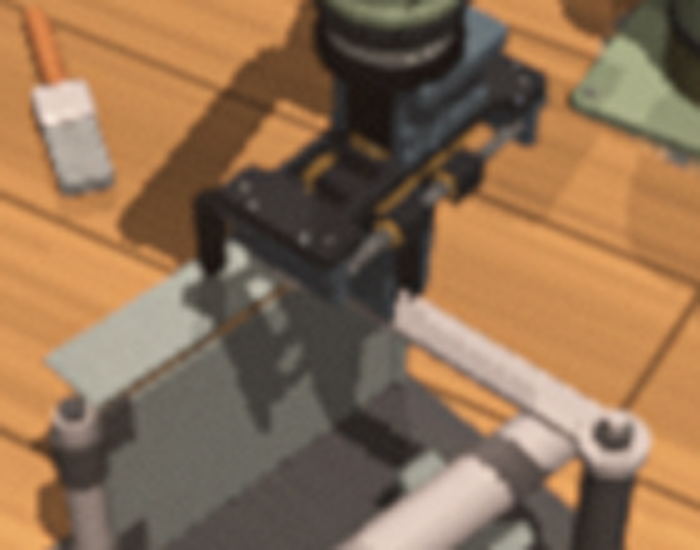

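Emit:
send_rows(
  commands=[
    [[0, 0, -0.0136, 0.0014, 0, 0], [0, 0.0002, -0.0271, 0.0028, 0, 0], [0, 0.0002, -0.0271, 0.0028, 0, 0]],
  ],
)

```text
time_s: 13.55
ee_pos: [501.9, -29.8, 207.1]
ee_rot: [2.0, 89.6, -9.0]
force: [8.3, -5.1, -2.4]
gripper_width: 17.3
```

Emit:
send_rows(
  commands=[
    [[0, 0, -0.0136, 0.0014, 0, 0], [0, 0.0002, -0.0271, 0.0028, 0, 0], [0, 0.0002, -0.0271, 0.0028, 0, 0]],
  ],
)

```text
time_s: 13.92
ee_pos: [499.3, -29.3, 207.1]
ee_rot: [3.7, 89.6, -8.4]
force: [8.6, -4.7, -3.0]
gripper_width: 17.3
```

Emit:
send_rows(
  commands=[
    [[0, 0, -0.0136, 0.0014, 0, 0], [0, 0.0002, -0.0271, 0.0028, 0, 0], [0, 0.0002, -0.0271, 0.0028, 0, 0]],
  ],
)

```text
time_s: 14.3
ee_pos: [496.4, -28.7, 207.1]
ee_rot: [3.3, 89.7, -9.7]
force: [8.0, -4.0, -2.1]
gripper_width: 17.4
```

Emit:
send_rows(
  commands=[
    [[0, 0, -0.0136, 0.0014, 0, 0], [0, 0.0002, -0.0271, 0.0028, 0, 0], [0, 0.0002, -0.0271, 0.0028, 0, 0]],
  ],
)

```text
time_s: 14.68
ee_pos: [493.3, -28.0, 207.1]
ee_rot: [4.0, 89.7, -10.1]
force: [6.9, -5.5, -1.0]
gripper_width: 17.2
```

Emit:
send_rows(
  commands=[
    [[0, 0, -0.0136, 0.0014, 0, 0], [0, 0.0002, -0.0271, 0.0028, 0, 0], [0, 0.0002, -0.0271, 0.0028, 0, 0]],
  ],
)

```text
time_s: 15.05
ee_pos: [489.9, -27.2, 207.0]
ee_rot: [5.1, 89.8, -10.0]
force: [4.6, -3.9, 0.2]
gripper_width: 17.5
```

Emit:
send_rows(
  commands=[
    [[0, 0, -0.0136, 0.0014, 0, 0], [0, 0, -0.0136, 0.0014, 0, 0]],
  ],
)

```text
time_s: 15.3
ee_pos: [487.1, -26.5, 207.0]
ee_rot: [121.3, 90.0, 105.7]
force: [0.2, -2.4, 2.1]
gripper_width: 17.6
```

Emit:
send_rows(
  commands=[
    [[0, 0, -0.0136, 0.0014, 0, 0], [0, 0, -0.0136, 0.0014, 0, 0]],
  ],
)

```text
time_s: 15.55
ee_pos: [485.9, -26.2, 207.0]
ee_rot: [22.3, 90.0, 6.2]
force: [2.3, -3.5, 2.7]
gripper_width: 17.2
```

Emit:
send_rows(
  commands=[
    [[0, 0, -0.0136, 0.0014, 0, 0], [0, 0, -0.0136, 0.0014, 0, 0]],
  ],
)

```text
time_s: 15.8
ee_pos: [485.6, -26.1, 207.0]
ee_rot: [3.7, 89.8, -12.9]
force: [5.0, -4.5, 0.5]
gripper_width: 17.1
```

Emit:
send_rows(
  commands=[
    [[0, 0, -0.0136, 0.0014, 0, 0], [0, 0, -0.0136, 0.0014, 0, 0], [0, 0, -0.0136, 0.0014, 0, 0]],
  ],
)

```text
time_s: 16.18
ee_pos: [485.6, -26.1, 207.1]
ee_rot: [2.0, 89.7, -15.1]
force: [7.6, -5.1, -1.4]
gripper_width: 17.8
```

Emit:
send_rows(
  commands=[
    [[0, 0, 0.0271, -0.0028, 0, 0], [0, 0.001, 0.0543, -0.0056, 0, 0], [0, 0.002, 0.0814, -0.0083, 0, 0], [0, 0.003, 0.0949, -0.0097, 0, 0], [0, 0.003, 0.0949, -0.0097, 0, 0]],
  ],
)

```text
time_s: 16.8
ee_pos: [492.5, -27.9, 207.0]
ee_rot: [42.5, 90.0, 28.9]
force: [1.0, -0.9, 3.8]
gripper_width: 17.2
```

Emit:
send_rows(
  commands=[
    [[0, 0, 0.0136, -0.0014, 0, 0], [0, 0, 0.0271, -0.0028, 0, 0], [0, 0, 0.0271, -0.0028, 0, 0]],
  ],
)

```text
time_s: 17.18
ee_pos: [493.4, -28.1, 207.0]
ee_rot: [174.4, 89.8, 161.8]
force: [-4.3, -1.3, 6.6]
gripper_width: 17.1
```

Emit:
send_rows(
  commands=[
    [[0, 0, 0.0136, -0.0014, 0, 0], [0, 0, 0.0203, -0.0021, 0, 0], [0, 0, 0.0203, -0.0021, 0, 0]],
  ],
)

```text
time_s: 17.55
ee_pos: [493.5, -28.0, 206.9]
ee_rot: [175.4, 89.6, 163.5]
force: [-9.2, 1.4, 11.1]
gripper_width: 17.2
```

Emit:
send_rows(
  commands=[
    [[0, 0, 0.01, -0.001, 0, 0], [0, 0, 0.016, -0.0014, 0, 0], [0, 0, 0.016, -0.0014, 0, 0], [0, 0, 0.016, -0.0014, 0, 0], [0, 0, 0.016, -0.0014, 0, 0]],
  ],
)

```text
time_s: 18.18
ee_pos: [493.5, -27.9, 206.9]
ee_rot: [175.2, 89.4, 163.8]
force: [-12.5, 3.1, 11.3]
gripper_width: 17.4
```

Emit:
send_rows(
  commands=[
    [[0, 0, -0.03, 0.003, 0, 0], [0, 0.001, -0.06, 0.006, 0, 0], [0, 0.002, -0.09, 0.0095, 0, 0], [0, 0.003, -0.117, 0.0125, 0, 0], [0, 0.003, -0.117, 0.0125, 0, 0], [0, 0.003, -0.117, 0.0125, 0, 0]],
  ],
)

```text
time_s: 18.92
ee_pos: [486.6, -26.2, 206.9]
ee_rot: [149.0, 89.9, 133.2]
force: [-2.0, 0.1, 5.9]
gripper_width: 17.6
```

Emit:
send_rows(
  commands=[
    [[0, 0, 0, 0, 0, 0], [0, 0, 0, 0, 0, 0], [0, 0, 0, 0, 0, 0], [0, 0, 0, 0, 0, 0], [-0.3, 0, 0, 0, 0, 0], [-0.6, 0, 0, 0, 0, 0], [-1, 0, 0, 0, 0, 0], [-1, 0, 0, 0, 0, 0]],
  ],
  jaw=-0.2,
)

```text
time_s: 19.92
ee_pos: [488.7, -26.9, 310.0]
ee_rot: [11.2, 89.6, -4.6]
force: [-0.4, -0.9, -0.3]
gripper_width: 54.8
```

```bash
python3 - <<'E'
from h import *
p,d=env.grab_frame("scene"); cv2.imwrite("pics/s8.png",p[:,:,::-1]); crop("pics/s8.png","pics/s8c.png",250,110,390,240,5)
s=env.state(); print(s["ee_pos"],s["ee_rot"],s["force"],s["time_s"],s["gripper_width"],s["qpos"])
E
```

```text
[487.59444053 -26.86190425 307.92839907] [ 9.86784163 89.84317435 -5.97653232] [-0.42722571 -0.04573456  0.48220709] 19.975 54.47671494546046 [-4.49990655e+00  7.56595552e+00  9.04856418e+01 -4.08308489e-03
  8.17916291e+01  1.13450448e+01]
```

View pics/s8c.png

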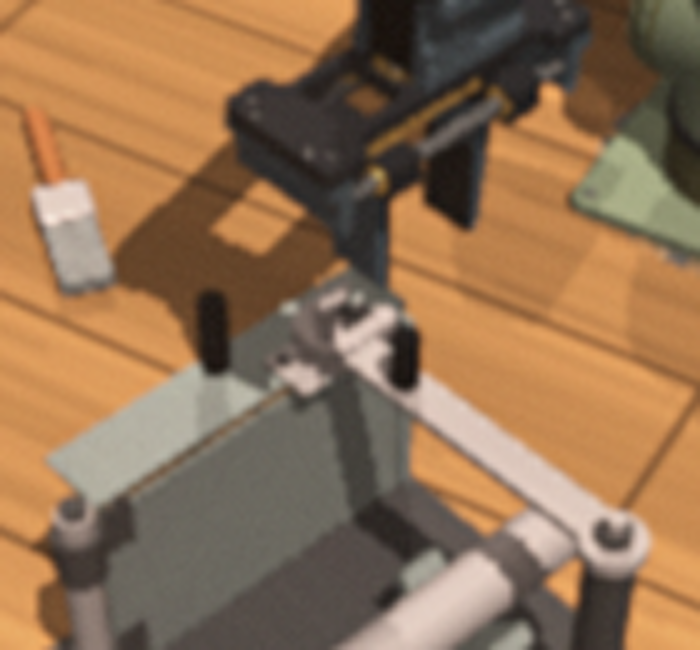

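Emit:
send_rows(
  commands=[
    [[0, 0.4, -0.3, 0, 0, 0], [0, 0.8, -0.6, 0, 0, 0], [0, 1, -0.9, 0, 0, 0], [0, 1, -0.9, 0, 0, 0]],
  ],
)

```text
time_s: 20.48
ee_pos: [425.9, 95.1, 305.7]
ee_rot: [-157.0, 89.8, -172.6]
force: [0.0, 0.0, 0.3]
gripper_width: 54.7
```

Emit:
send_rows(
  commands=[
    [[0, 0.5, 0, 0, 0, 0], [0, 1, 0, 0, 0, 0], [0, 1, 0, 0, 0, 0], [0, 1, 0, 0, 0, 0]],
  ],
)

```text
time_s: 20.98
ee_pos: [455.0, 189.2, 305.9]
ee_rot: [-122.0, 89.9, -137.9]
force: [-0.5, 0.3, -0.2]
gripper_width: 54.6
```

```bash
python3 - <<'E'
from h import *
p,d=env.grab_frame("scene"); cv2.imwrite("pics/s9.png",p[:,:,::-1]); crop("pics/s9.png","pics/s9c.png",270,150,350,220,9)
p,d=env.grab_frame("top"); cv2.imwrite("pics/t9.png",p[:,:,::-1]); crop("pics/t9.png","pics/t9c.png",260,140,400,255,5)
s=env.state(); print(s["ee_pos"],s["time_s"])
E
```

```text
[454.95300723 188.85857246 306.57073961] 21.075
```

View pics/s9c.png

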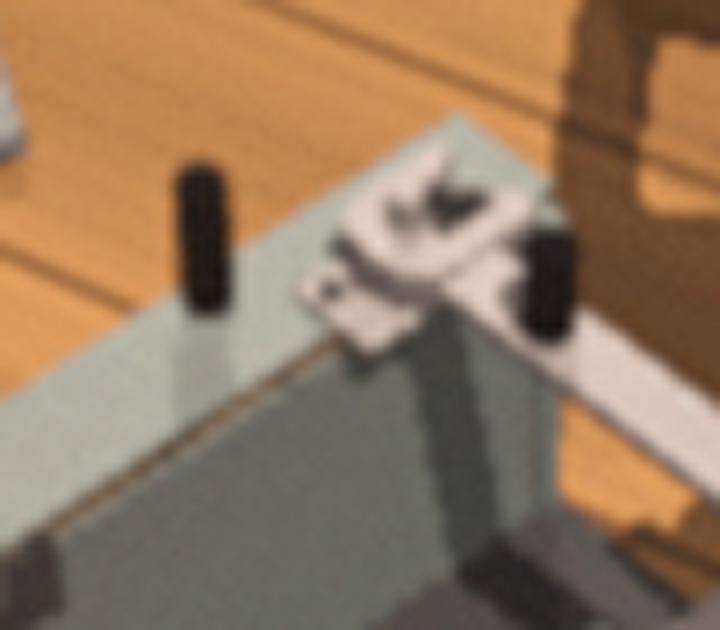

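View pics/t9c.png

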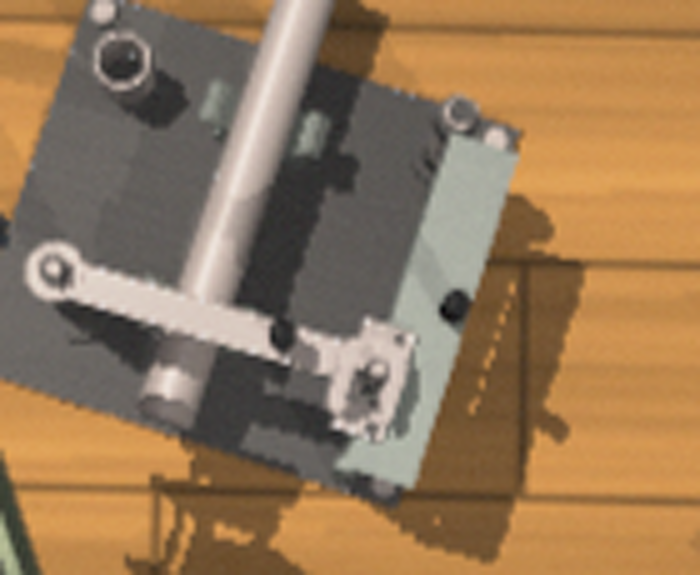

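View pics/t9.png

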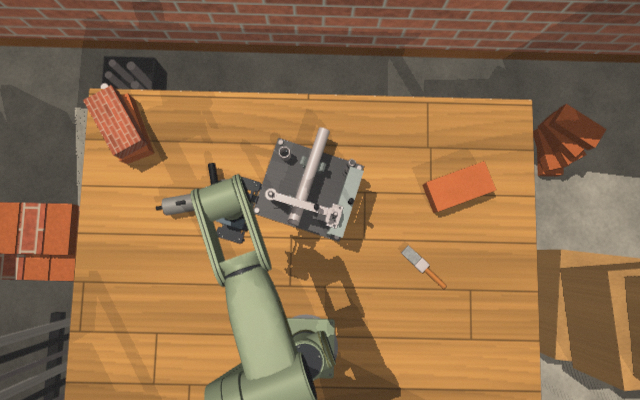

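```bash
python3 - <<'E'
from workcell import env
print(env.job_done())
s=env.state(); print(s["time_s"],s["force"])
E
```

```text
the job is handed in; nothing more can be done
None
the job is handed in; nothing more can be done
```

The guard is swung in and hooked up, the latch held a firm tug, and the job is handed in. The clock read about 21 s of the 69 s allowed.

- **Guard:** I swung it from about 0.80 rad to 0. After I let go, the top view put it within about 0.01 rad of lined up, and its grip was in the same place in the last picture.
- **Hooking:** I pushed the bar on in small steps. The force at the grip peaked at about 9 N at the latch and dropped to almost nothing as it snapped shut. I then felt home with no more than 8 N at the grip. That is about 6 N at the pin, well under its 25 N limit.
- **Tug:** The bar came back about 8 mm at the grip (about 12 mm at the hook, the stated play) and stopped. It held 9 to 13 N at the grip, about 6.5 to 9 N on the latch, for over 0.5 s.
- **Final state:** I moved the bar back to near home with almost no load, let go, and lifted the arm clear of everything. The last pictures show the pin in the hook and the offcut, firebrick and brush where they were. The grinder was partly hidden by the arm in the last top view, but the arm stayed about 300 mm above the bench there.

**Odd reading and unseen latch:** The wrist showed an up-and-down force of up to about 11 N during the tug, which went away on release. I could not see the latch tongue clearly in the pictures, so my evidence that it is shut is the force drop and the tug holding.

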